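# Hold down the recessed alarm reset of a dialysis clamp station

## Robot

A 6-joint arm with a two-finger parallel gripper is mounted at the origin on the work surface. World frame = base frame: x ahead of the robot, y to its left, z up, the work surface at z = 0. Lengths are in m, angles in rad, forces in N, time in s.
With the tool pointing down it reaches from about 0.325 to 0.775 m from the base axis. Payload 5.5 kg.
Tool frame: the origin (TCP) lies at the very end of the fingers, on their centre line; the grasp point (between the pads) lies 19 mm behind it; z points along the fingers, y is the line along which they close (so a half turn about z gives the same grasp; the last joint's range is limited). The gripper opens to 85 mm and grips with 20 to 120 N. Pads are 22 mm wide; open, the fingers measure 114 mm over their backs; the gripper's body (76 mm by 85 mm) begins 54 mm behind the grasp point. The pads swing forward as they close: fully open they stand 13 mm farther back than shut.
Start: joints at [1.112, 0.091, 1.231, -0, 1.82, -0.057], TCP at [0.235, 0.552, 0.193] pointing down, gripper open.
Joint ranges: [-2.87, 2.87], [-0.86, 2.18], [0.17, 2.46], [-1.51, 4.65], [0.06, 2.69], [-2.65, 2.65]. Speed limits (rad/s): [2.57, 2.57, 3.01, 3.14, 3.14, 3.14].

## Interface

Orientations are given as a unit quaternion [x, y, z, w].
In Python, from bench import readout, eyes, workorder gives the robot as it stands.
- The arm moves only by the tool carry_out, never from a script. Its arguments are lists of equal length, an entry for each row: "slide": the shift along the tool's x, y, z scaled (see below), a list of three; "angular": the turn, a rotation vector about the tool's x, y, z scaled (see below), a list of three; "grip": the opening, from 0 (shut) to 1 (fully open). A call has 1 to 12 rows; each row is the pose to reach, as a shift and turn from the pose commanded when the call began, along the tool's axes at that moment, turning the shorter way round; what a row does not reach only later rows make up. The controller multiplies each number of a shift by 0.4 m and each number of a turn by 360 degrees. A row lasts 1/8 s, in which the tool goes at most 62.5 mm and 10.7 degrees, less where a joint would pass 70% of its speed; a pose out of reach is approached as far as the arm can. A call with a number of a shift or a turn outside -1 to 1 is refused whole. A call with a gripper value outside its range is refused whole. The fingers move at their own pace and stop on an object; "squeeze" is the grip in N (left out, the last holds). Time passes only in rows, so rows that repeat a pose let the fingers close. It gives the time, the measured TCP pose, the force, the opening and the grip force at its end, in the units of the state.
- readout.get_state(): the state, without advancing time (a new reading comes with each control period).
- eyes.grab_frame(name): name is "side" or "top"; returns a dict with "color" (384x512x3 uint8, blue, green, red), "z_map" (384x512 float32, m along the optical axis (not along the pixel's ray), 0 where there is no reading), "K" (3x3 intrinsics, pixels), "dist" ([k1, k2, p1, p2, k3] as OpenCV has them; the pictures are not rectified), "R" (3x3) and "t" (3): a world point X has camera coordinates R X + t. Camera axes: x right, y down, z forward; pixel columns grow to the right and rows downward; lengths in m; the calibration is good to about 2 mm. A picture is of the moment at which its call begins.
- workorder.hand_in(): hands the job in; it is judged then, once.
The state is a dict: "clock": time; "joint_positions": joint angles; "joint_vel": joint speeds; "tau": joint torques, N m; "tcp_pos": TCP position; "tool_rot": TCP orientation; "wrist_force": force on the tool from outside, world axes, zero at the start; "torque": the same for the moment, N m; "gripper_width": opening from 0.0 (shut) to 1.0 (fully open); "gripper_force": force on a finger pad.
Only numpy, scipy, OpenCV 4.12 (cv2) and the standard library are available. Lean on these libraries where they do the work, as an engineer would, in place of code of your own. Each camera call takes 0.05 s, during which the arm holds its last target. There are 200 camera calls.

## Task

Reset the clamp alarm: turn the black wing knob on the white unit about a quarter turn clockwise (seen from above) so that its steel tongue no longer blocks the orange guard, then slide the guard fully open towards the knob to uncover the round aperture. Pull the blue-handled stylus out of the smoked block, reach its steel shank down through the aperture and press the recessed red button fully down, and finish while still gripping the stylus and holding the button down. Leave the canister, clamps, forceps and funnel where they are.

Things in the scene. Friction and masses are not known exactly. Their poses are not given: they have to be found in the camera images.
- reset_unit: white alarm box fixed on the counter, 150 (x) x 175 (y) x 55 mm high, level top; origin at the centre of its underside, z up. In its frame: aperture at (0, -37.5) mm, knob axis at (0, +57.5) mm, so the knob lies 95 mm from the aperture towards +y. Two fixed aluminium rails 6 mm high, 5 mm wide stand on the top at x = +-27.5 mm beside the aperture
- aperture (a point): centre of the round aperture, at the height of the unit's top face (55 mm above the counter). 18 mm wide; covered at first by the orange guard. The red button lies 22 mm below this point
- lock_knob (a joint): angle of the black wing knob, rad: -0.2 to 0 at the start (locked): its steel tongue (71 mm long from the axis, 12 wide, 1 to 7 mm above the top face) points along the unit's -y at the guard. Grows clockwise seen from above, the tongue swinging to the unit's -x; from 1.2 rad the guard can open fully; stop at 1.6. Friction 0.08 N m; stays where left
- knob_grip (a point): on the knob's axis, inside its upright wing, 81 mm above the counter. The wing is a bar 12 mm thick, 44 mm long, from 66 to 91 mm above the counter; it runs along the tongue (along the unit's y at joint 0) and turns with it. The hub below it has 14 mm radius
- guard (a joint): travel of the orange guard, m: 0 is closed over the aperture (0 to 0.002 at the start), it slides along the unit's +y towards the knob to its stop at 0.040 (fully open). Friction about 1.2 N, it stays where it is left; blocked by the tongue while the knob is locked
- guard_tab (a point): inside the guard's upright tab, on its centre, 77 mm above the counter. The tab is 30 mm along the unit's x, 10 mm thick along the unit's y, from 60 to 84 mm above the counter; it stands on the middle of the guard plate (46 x 40 mm, top 60 mm above the counter)
- reset_button (a joint): travel of the red button, m: 0 is up, 0.006 is fully down. It is sprung: it starts to move at about 2 N and takes about 5.5 N to be fully down
- button_top (a point): centre of the red button's top, 33 mm above the counter when up; the button is 14 mm wide and moves straight down inside the aperture's shaft
- stylus: stylus standing upright in the smoked block: round steel shank 7 mm in diameter and 65 mm long below a blue square handle 16 x 16 mm and 50 mm high (with a small 4 mm white cap on top); 50 g. Origin at the tip of the shank, z up along the shank, x and y square to the handle's faces
- stylus_tip (a point): lower end of the shank (the stylus origin); 5 mm above the counter at the start
- stylus_grip (a point): point on the handle's axis 95 mm above the tip, 30 mm above the handle's lower end; 100 mm above the counter at the start
- stylus_block: smoked dark acrylic divider block fixed on the counter, 70 x 50 x 70 mm high, with an upright 10 mm wide through hole at its centre; the stylus stands in it with the handle's lower end resting on the block's top. Origin at the centre of its underside
- canister: bystander: screw-top stainless canister with a domed lid, 96 mm wide, 153 mm high; origin at the centre of its underside
- clamp0: bystander: yellow pinch clamp lying flat, about 75 x 25 x 13 mm; origin under its middle
- clamp1: bystander: yellow pinch clamp like clamp0
- clamp2: bystander: yellow pinch clamp like clamp0
- forceps: bystander: curved chrome Kelly forceps lying flat, 175 x 70 x 7 mm; origin under its middle, tips to its +x
- funnel: bystander: squat blue plastic funnel standing mouth down, 84 mm wide, 60 mm high; origin under its centre

How it is judged:
On the way, in this order (a step that is already met when the one before it is completed fails the run):
1. the knob is turned clockwise past 1.05 rad, freeing the guard (value of joint lock_knob above 1.05 rad), for 0.1 s.
2. the guard is slid open by at least 34 of its 40 mm (value of joint guard above 0.034 m), for 0.1 s.
At the end, for the whole second after the job is handed in: the program ends with the stylus still gripped in the fingers, its tip through the aperture on the red button (within 9 mm of the centre of its top) and the button held at least 4.5 of its 6 mm down by a push of over 2 N, with the knob still unlocked and the guard still open (value of joint reset_button above 0.0045 m and distance between stylus_tip and button_top below 0.009 m and z of stylus_tip in the frame of aperture below -0.022 m and contact force between the fingers and stylus above 2 N and contact force between stylus and reset_unit above 2 N and value of joint lock_knob above 1 rad and value of joint guard above 0.032 m); the arm keeps its last pose, push and grip.
It fails at once if a bystander (canister, clamp, forceps or funnel) is moved by more than 25 mm (distance of any of canister, clamp0, clamp1, clamp2, forceps, funnel from where it was at the start of the episode above 0.025 m).
It also fails if it takes over 53 s, if anything falls off the work surface, if the arm or the gripper's body presses on something with over 40 N, if the wrist force passes 120 N, or if a joint passes its speed limit or range.

## Working session

There is one attempt and no reset: what is moved stays moved. The work goes in short steps, Python scripts to look and compute and a tool call to move; the robot and the scene stay as the last step left them, time stands still between calls to the robot, and variables do not carry over. Pictures are saved under pics/ and viewed, at most 10 in all, crops included, and the job is handed in when it is done.

Besides the shell and the picture viewer there is one more tool, called after "Call:" as name(argument=value, ...) on one line, values as JSON. carry_out: Moves the arm, as the interface text tells. Its arguments: {"type":"object","properties":{"slide":{"type":"array"},"angular":{"type":"array"},"grip":{"type":"array"},"squeeze":{"type":"number"}},"required":["slide","angular","grip"]}

```bash
mkdir -p pics; ls; python3 - <<'E'
from bench import readout, eyes
import cv2, numpy as np, pickle
s=readout.get_state(); print({k:np.round(v,4) for k,v in s.items()})
d={}
for n in("side","top"):
    f=eyes.grab_frame(n); d[n]=f; cv2.imwrite(f"pics/{n}0.png",f["color"])
    print(n,f["K"],f["dist"],f["R"],f["t"])
pickle.dump(d,open("f0.pkl","wb"))
E
```

```text
pics
{'clock': np.float64(0.0), 'joint_positions': array([ 1.1123,  0.0918,  1.2319,  0.    ,  1.8198, -0.0567]), 'joint_vel': array([-0.0009,  0.    ,  0.0004, -0.0009,  0.    ,  0.0002]), 'tau': array([-1.20000e-03, -4.58704e+01, -4.18040e+01, -1.00000e-04,
        1.09000e-02,  0.00000e+00]), 'tcp_pos': array([0.2344, 0.5519, 0.1917]), 'tool_rot': array([ 1.995e-01,  9.799e-01, -1.000e-03, -3.000e-04]), 'wrist_force': array([ 0.2507, -0.5149,  0.7453]), 'torque': array([ 0.021 , -0.0118, -0.0203]), 'gripper_force': np.float64(0.0), 'gripper_width': np.float64(0.9981)}
side [[347.7129362    0.         257.33215983]
 [  0.         347.7129362  189.8800782 ]
 [  0.           0.           1.        ]] [0.01547518 0.         0.         0.         0.        ] [[-0.98804019 -0.15414303 -0.00406408]
 [-0.07663447  0.51374844 -0.85451138]
 [ 0.13380489 -0.84398014 -0.51941677]] [0.58085381 0.11100998 0.71132397]
top [[358.66689455   0.         252.5389535 ]
 [  0.         358.66689455 195.24646275]
 [  0.           0.           1.        ]] [-0.08596055  0.          0.          0.          0.        ] [[ 0.00837585 -0.99972062 -0.02210281]
 [-0.99600145 -0.00637457 -0.08910933]
 [ 0.08894354  0.02276079 -0.99577658]] [0.00267401 0.57427807 0.96953039]
```

View pics/side0.png

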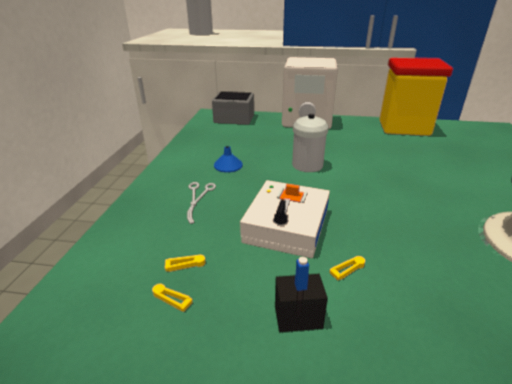

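View pics/top0.png

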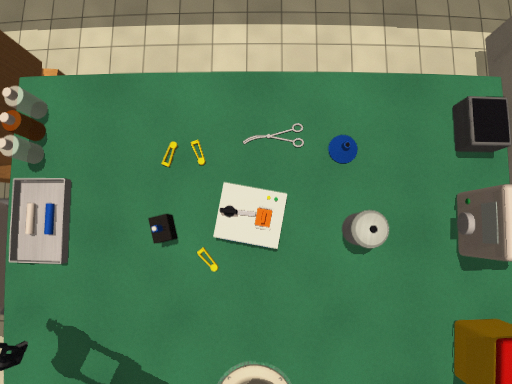

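The side view shows the unit around (288,215), with the knob at (282,212), the orange tab at (292,190) and the stylus at (302,272). In the top view the unit is at (251,215), knob (229,211), guard (264,217) and stylus cap (155,228). The unit's +y runs roughly along world +y.

```bash
cat > h.py <<'E'
import cv2, numpy as np
def rays(f,px):
    u=cv2.undistortPoints(np.float64(px).reshape(-1,1,2),f["K"],np.array(f["dist"])).reshape(-1,2)
    d=np.c_[u,np.ones(len(u))]@f["R"]; return -f["R"].T@f["t"],d
def onplane(f,px,z):
    o,d=rays(f,px); return o+d*((z-o[2])/d[:,2])[:,None]
def tri(f,p,g,q):
    (o1,a),(o2,b)=rays(f,p),rays(g,q); a,b=a[0],b[0]
    s=np.linalg.lstsq(np.c_[a,-b],o2-o1,rcond=None)[0]
    P,Q=o1+a*s[0],o2+b*s[1]; return (P+Q)/2,np.linalg.norm(P-Q)
def proj(f,X):
    return cv2.projectPoints(np.float64(X).reshape(-1,3),cv2.Rodrigues(f["R"])[0],f["t"],f["K"],np.array(f["dist"]))[0].reshape(-1,2)
def mask(f,lo,hi,box):
    x0,y0,x1,y1=box; m=cv2.inRange(cv2.cvtColor(f["color"],cv2.COLOR_BGR2HSV),lo,hi)
    k=np.zeros_like(m); k[y0:y1,x0:x1]=m[y0:y1,x0:x1]
    c=cv2.findContours(k,cv2.RETR_EXTERNAL,cv2.CHAIN_APPROX_NONE)[0]; c=max(c,key=cv2.contourArea)
    o=np.zeros_like(m); cv2.drawContours(o,[c],-1,255,-1); return k,c
def cen(k): v,u=np.nonzero(k); return np.array([u.mean(),v.mean()])
def cloud(f,k):
    v,u=np.nonzero((k>0)&(f["z_map"]>0)); px=np.c_[u,v]; o,d=rays(f,px); return o+d*f["z_map"][v,u][:,None]
E
python3 - <<'E'
from h import *; import pickle
np.set_printoptions(precision=4,suppress=True)
d=pickle.load(open("f0.pkl","rb")); T,S=d["top"],d["side"]
for n,f,b in(("T",T,(205,175,295,255)),("S",S,(235,175,335,255))):
    k,c=mask(f,(0,0,130),(180,70,255),b)
    h=cv2.convexHull(c); r=cv2.approxPolyDP(h,6,True).reshape(-1,2); print(n,"unit poly",r.tolist()); print(onplane(f,r,.055))
    if n=="T": print("minrect",cv2.minAreaRect(c), "area rect world", onplane(f,cv2.boxPoints(cv2.minAreaRect(c)),.055))
    P=cloud(f,k); print("unit z median",np.median(P[:,2]))
    k,c=mask(f,(3,150,100),(18,255,255),b); P=cloud(f,k); print("orange",cen(k),k.sum()/255,"rect",cv2.minAreaRect(c),"z pct",np.percentile(P[:,2],[5,25,50,75,95]))
    t=P[P[:,2]>.078]; print(" tab top cloud",len(t),t.mean(0) if len(t) else"")
    k,c=mask(f,(0,0,0),(180,255,60),(218,200,242,220) if n=="T" else (270,192,294,226)); P=cloud(f,k); print("black",cen(k),k.sum()/255,cv2.minAreaRect(c),np.percentile(P[:,2],[5,50,95])); t=P[P[:,2]>.084]; print(" wing top",len(t),t.mean(0) if len(t) else "")
    k,c=mask(f,(100,120,60),(130,255,255),(140,210,180,245) if n=="T" else (285,250,320,295)); P=cloud(f,k); print("blue",cen(k),k.sum()/255,cv2.minAreaRect(c),P.mean(0))
    k,c=mask(f,(0,0,150),(180,90,255),(140,210,180,245) if n=="T" else (285,250,320,295)); P=cloud(f,k); print("cap",cen(k),k.sum()/255,P.mean(0),P.max(0))
    k,c=mask(f,(0,0,0),(180,255,70),(140,205,185,250) if n=="T" else (265,265,335,340)); P=cloud(f,k); print("block",cv2.minAreaRect(c),np.percentile(P[:,2],[50,95]))
def crop(f,b,w,h): return cv2.resize(f["color"][b[1]:b[3],b[0]:b[2]],(w,h),interpolation=cv2.INTER_CUBIC)
cv2.imwrite("pics/crop0.png",np.vstack([np.hstack([crop(T,(205,175,295,255),400,300),crop(S,(240,175,335,255),400,300)]),np.hstack([crop(T,(140,205,185,250),300,300),crop(S,(265,250,335,335),300,300)] +[np.zeros((300,200,3),np.uint8)])]))
E
```

```text
T unit poly [[223, 182], [286, 193], [277, 248], [213, 236]]
[[ 0.6071  0.0866  0.055 ]
 [ 0.5783 -0.0838  0.055 ]
 [ 0.4312 -0.06    0.055 ]
 [ 0.4614  0.1112  0.055 ]]
minrect ((249.90798950195312, 214.75599670410156), (65.74039459228516, 56.975013732910156), 10.304847717285156) area rect world [[ 0.459   0.1126  0.055 ]
 [ 0.6103  0.0875  0.055 ]
 [ 0.5794 -0.0874  0.055 ]
 [ 0.4294 -0.0604  0.055 ]]
unit z median 0.05474784127456034
orange [263.0119 217.0632] 253.0 rect ((263.0719909667969, 217.10401916503906), (14.847493171691895, 16.994117736816406), 10.304845809936523) z pct [0.0568 0.059  0.0604 0.0619 0.0847]
 tab top cloud 43 [ 0.5122 -0.0222  0.084 ]
black [228.5478 210.6522] 115.0 ((228.47999572753906, 210.3599853515625), (15.200000762939453, 10.0), 36.869895935058594) [0.0629 0.0892 0.093 ]
 wing top 73 [0.5283 0.0677 0.0904]
blue [155.92 228.56] 25.0 ((156.0, 228.5), (8.0, 7.0), 0.0) [0.4797 0.2542 0.0986]
cap [153.5789 228.1053] 19.0 [0.481  0.2532 0.1222] [0.4863 0.2578 0.1257]
block ((162.97059631347656, 230.1176300048828), (31.021059036254883, 24.404678344726562), 7
[... 216 characters left out ...]
.611   0.0869  0.055 ]]
unit z median 0.0547078083332547
orange [291.5683 192.8561] 278.0 rect ((291.4541320800781, 192.09388732910156), (21.674848556518555, 16.19005584716797), 7.594643592834473) z pct [0.0592 0.0604 0.0623 0.0747 0.0837]
 tab top cloud 56 [ 0.5143 -0.017   0.0822]
black [280.6471 214.0963] 187.0 ((280.0, 212.0), (22.0, 12.0), 90.0) [0.0577 0.0779 0.0917]
 wing top 74 [0.5295 0.0796 0.0897]
blue [301.2857 276.3542] 336.0 ((301.5, 274.5), (13.0, 31.0), 0.0) [0.4822 0.2608 0.0963]
cap [303.716  257.0617] 81.0 [0.4799 0.2054 0.0855] [0.4907 0.261  0.125 ]
block ((300.54058837890625, 302.56854248046875), (55.50144958496094, 51.86785125732422), 85.91438293457031) [0.0572 0.0703]
```

View pics/crop0.png

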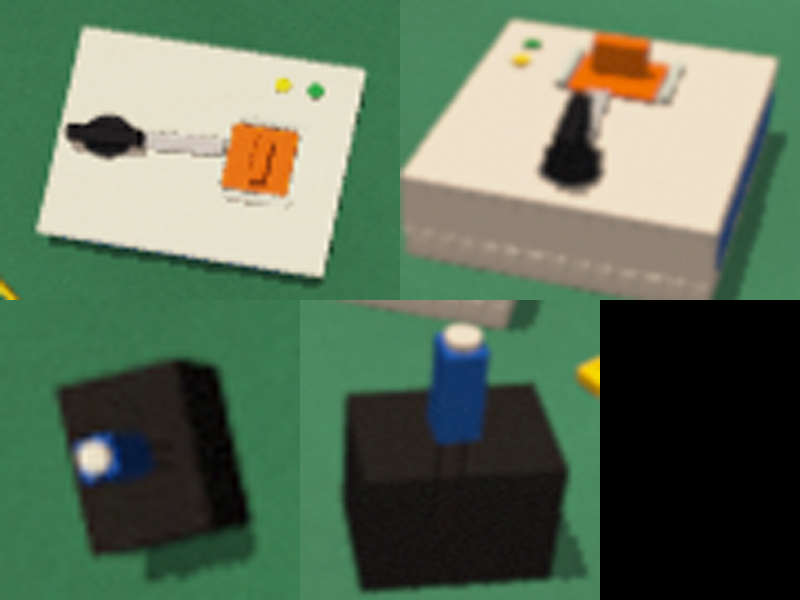

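The crops show the wing and tongue along the unit's −y (about 5° short of aligned, so joint ≈ −0.08), with the tab in the middle of the plate. The stylus stands upright in the block, with faces at roughly the block's 12.5° yaw. Unit pose from both views: centre ≈ (0.5205, 0.0134), yaw ≈ −9.5°. First I move most of the way to the knob.

Call:
carry_out(slide=[[-0.9, -0.64, 0], [-0.9, -0.64, 0], [-0.9, -0.64, 0], [-0.9, -0.64, 0], [-0.9, -0.64, 0], [-0.9, -0.64, 0], [-0.9, -0.64, 0], [-0.9, -0.64, 0], [-0.9, -0.64, 0], [-0.9, -0.64, 0]], angular=[[0, 0, 0.2], [0, 0, 0.2], [0, 0, 0.2], [0, 0, 0.2], [0, 0, 0.2], [0, 0, 0.2], [0, 0, 0.2], [0, 0, 0.2], [0, 0, 0.2], [0, 0, 0.2]], grip=[0.6, 0.6, 0.6, 0.6, 0.6, 0.6, 0.6, 0.6, 0.6, 0.6])

```text
clock: 1.35
tcp_pos: [0.4652, 0.1771, 0.1928]
tool_rot: [0.737, 0.676, -0.0, -0.0]
wrist_force: [-0.4, 0.9, 0.3]
gripper_width: 0.6
gripper_force: 0.0
```

```bash
cat > go.py <<'E'
import sys,numpy as np
from scipy.spatial.transform import Rotation as Rn
from bench import readout
# go.py x y z yawdeg(of tool y): scaled shift & turn to pose pointing down
s=readout.get_state(); R=Rn.from_quat(s["tool_rot"]); p=np.array(s["tcp_pos"])
M=R.as_matrix(); yaw=np.degrees(np.arctan2(M[1,1],M[0,1]))
print("t %.2f"%s["clock"],"tcp",p.round(4),"yaw %.2f"%yaw,"z",M[:,2].round(4),"F",np.round(s["wrist_force"],2),"w %.3f gf %.1f"%(s["gripper_width"],s["gripper_force"]),"q",np.round(s["joint_positions"],2))
if len(sys.argv)>4:
    x,y,z,a=map(float,sys.argv[1:5]); c,sn=np.cos(np.radians(a)),np.sin(np.radians(a))
    T=Rn.from_matrix(np.c_[[sn,-c,0],[c,sn,0],[0,0,-1]])
    print("slide",(M.T@(np.array([x,y,z])-p)/.4).round(4),"ang",((R.inv()*T).as_rotvec()/(2*np.pi)).round(4))
E
python3 go.py 0.53 0.0701 0.15 -5
python3 - <<'E'
from h import *; import pickle
np.set_printoptions(precision=4,suppress=True)
d=pickle.load(open("f0.pkl","rb")); T,S=d["top"],d["side"]
kt,_=mask(T,(0,0,150),(180,90,255),(145,218,165,238)); ks,_=mask(S,(0,0,150),(180,90,255),(293,253,314,268))
print("cap",cen(kt),cen(ks),tri(T,cen(kt),S,cen(ks)),onplane(T,cen(kt),.124),onplane(S,cen(ks),.123))
k,c=mask(S,(100,120,60),(130,255,255),(285,250,320,295)); c=c.reshape(-1,2); print(cv2.boundingRect(c)); lo=c[:,1].max(); print(onplane(S,[[c[:,0].mean(),lo]],.07))
# tongue/wing direction from top: wing top black pixels
k,c=mask(T,(0,0,0),(180,255,60),(218,200,242,220)); P=cloud(T,k); P=P[P[:,2]>.08]; v=np.linalg.svd(P[:,:2]-P[:,:2].mean(0))[2]; print(P.mean(0),v[0],np.degrees(np.arctan2(v[0][1],v[0][0])))
# tab top centre triangulation
def top(f,b):
    k,_=mask(f,(3,150,100),(18,255,255),b); vv,u=np.nonzero((k>0)); z=cloud(f,k)[:,2]; m=z>.080; return np.array([u[m].mean(),vv[m].mean()])
print("tab", tri(T,top(T,(205,175,295,255)),S,top(S,(235,175,335,255))))
E
```

```text
t 1.35 tcp [0.4652 0.1771 0.1928] yaw -4.87 z [-4.e-04  4.e-04 -1.e+00] F [-0.44  0.91  0.32] w 0.600 gf 0.0 q [ 0.3  -0.18  1.5   0.    1.83  0.38]
cap [153.5789 228.1053] [302.5172 259.6379] (array([0.4816, 0.2533, 0.122 ]), np.float64(0.0013639785673058734)) [[0.481  0.2527 0.124 ]] [[0.4823 0.2545 0.123 ]]
(295, 259, 14, 32)
[[0.4808 0.262  0.07  ]]
[0.5283 0.0677 0.0904] [-0.1265 -0.992 ] -97.26740746779635Traceback (most recent call last):
  File "go.py", line 10, in <module>
    T=Rn.from_matrix(np.c_[[sn,-c,0],[c,sn,0],[0,0,-1]])
  File "scipy/spatial/transform/_rotation.pyx", line 1143, in scipy.spatial.transform._rotation.Rotation.from_matrix
ValueError: Non-positive determinant (left-handed or null coordinate frame) in rotation matrix 0: [[-0.08715574  0.9961947   0.        ]
 [-0.9961947  -0.08715574  0.        ]
 [ 0.          0.         -1.        ]].
Traceback (most recent call last):
IndexError: boolean index did not match indexed array along axis 0; size of axis is 253 but size of corresponding boolean axis is 252
```

```bash
sed -i 's/\[sn,-c,0\]/[-sn,c,0]/' go.py; python3 go.py 0.5295 0.0695 0.13 -6
```

```text
t 1.35 tcp [0.4652 0.1771 0.1928] yaw -4.87 z [-4.e-04  4.e-04 -1.e+00] F [-0.44  0.91  0.32] w 0.600 gf 0.0 q [ 0.3  -0.18  1.5   0.    1.83  0.38]
slide [-0.2544  0.1831  0.1569] ang [-0.0001 -0.0001  0.0031]
```

Call:
carry_out(slide=[[-0.2544, 0.1831, 0.1], [-0.2544, 0.1831, 0.1], [-0.2544, 0.1831, 0.157], [-0.2544, 0.1831, 0.157], [-0.2544, 0.1831, 0.21], [-0.2544, 0.1831, 0.25], [-0.2544, 0.1831, 0.28], [-0.2544, 0.1831, 0.303], [-0.2544, 0.1831, 0.303]], angular=[[0, 0, 0.003], [0, 0, 0.003], [0, 0, 0.003], [0, 0, 0.003], [0, 0, 0.003], [0, 0, 0.003], [0, 0, 0.003], [0, 0, 0.003], [0, 0, 0.003]], grip=[0.6, 0.6, 0.6, 0.6, 0.6, 0.6, 0.6, 0.6, 0.6])

```text
clock: 2.48
tcp_pos: [0.5295, 0.0682, 0.071]
tool_rot: [0.744, 0.669, -0.001, -0.0]
wrist_force: [0.4, 0.8, -0.7]
gripper_width: 0.602
gripper_force: 0.0
```

```bash
python3 go.py 0.5295 0.0695 0.071 -6; python3 - <<'E'
from h import *; from bench import eyes
a=eyes.grab_frame("side")["color"][150:260,220:350]
cv2.imwrite("pics/k1.png",cv2.resize(a,(650,550),interpolation=cv2.INTER_CUBIC))
E
```

```text
t 2.48 tcp [0.5295 0.0682 0.071 ] yaw -6.09 z [-1.3e-03 -1.0e-04 -1.0e+00] F [ 0.44  0.76 -0.69] w 0.602 gf 0.0 q [ 0.06 -0.08  1.61  0.    1.6   0.17]
slide [ 0.0033 -0.0002 -0.    ] ang [-0.0002  0.     -0.0002]
```

View pics/k1.png

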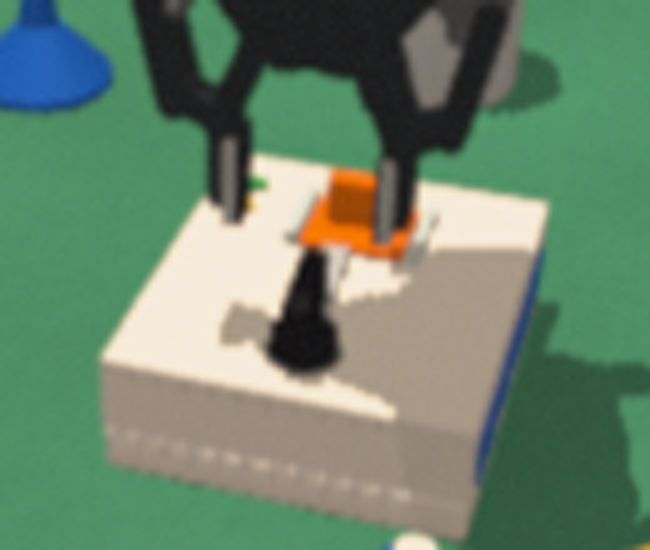

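The side view shows the fingers at crop (228,215) and (385,240), straddling the wing in x. They look farther back than the knob at crop (305,300), so I project the TCP to check.

```bash
python3 - <<'E'
from h import *; import pickle
from bench import eyes
np.set_printoptions(precision=4,suppress=True)
d=pickle.load(open("f0.pkl","rb")); S,T=d["side"],d["top"]
print((proj(S,[[.5295,.0682,.071],[.5295,.0682,.091],[.53,.0701,.066],[.53,.0701,.091],[.5336,.0918,.091],[.5264,.0484,.091],[.5295+.026,.0655,.08],[.5035,.0709,.08]])-[220,150])*5)
f=eyes.grab_frame("top"); a=f["color"][150:260,180:310]
cv2.imwrite("pics/k2.png",cv2.resize(a,(650,550),interpolation=cv2.INTER_CUBIC)); print((proj(T,[[.5295,.0682,.071]])-[180,150])*5)
E
```

```text
[[305.2014 312.6667]
 [306.8062 270.5292]
 [303.0853 325.6471]
 [305.0548 273.1038]
 [290.0262 303.8334]
 [319.3118 243.9553]
 [241.121  284.5365]
 [371.8322 303.3537]]
[[244.1937 302.1551]]
```

View pics/k2.png

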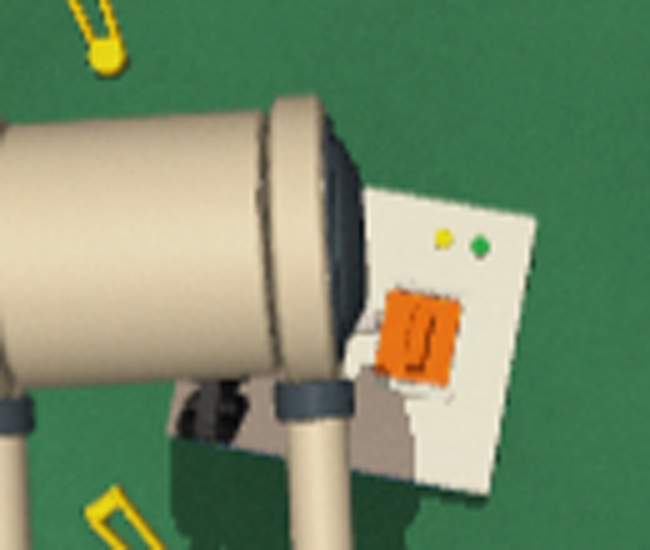

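The top view is blocked by the arm; the side view put the fingertips about 13 px above where the TCP projects. I check them with depth.

```bash
python3 - <<'E'
from h import *; from bench import eyes,readout
np.set_printoptions(precision=4,suppress=True)
S=eyes.grab_frame("side"); z=S["z_map"]
for n,(u0,v0,u1,v1) in {"L":(262,170,270,196),"R":(293,175,303,200),"wing":(278,196,286,226)}.items():
    k=np.zeros(z.shape,np.uint8); k[v0:v1,u0:u1]=1; k&=(S["color"].max(2)<110).astype(np.uint8)
    P=cloud(S,k); o=np.argsort(P[:,2]); print(n,len(P)); print(P[o[::max(1,len(o)//8)]])
s=readout.get_state(); print(s["tcp_pos"],s["joint_positions"])
E
```

```text
L 152
[[0.5571 0.0745 0.1178]
 [0.5653 0.0715 0.1264]
 [0.5655 0.0702 0.1322]
 [0.5655 0.0708 0.1391]
 [0.5674 0.0705 0.1453]
 [0.5562 0.0702 0.1503]
 [0.5572 0.0631 0.1571]
 [0.5666 0.0763 0.1633]]
R 144
[[ 0.5156 -0.2079  0.0001]
 [ 0.5022  0.0814  0.1271]
 [ 0.4953  0.0787  0.1326]
 [ 0.4975  0.0787  0.1388]
 [ 0.4995  0.0833  0.1456]
 [ 0.5017  0.0819  0.1509]
 [ 0.4982  0.0865  0.1579]
 [ 0.5022  0.0841  0.1624]]
wing 174
[[0.5295 0.0845 0.0549]
 [0.5277 0.0839 0.0595]
 [0.526  0.0832 0.0664]
 [0.5312 0.0921 0.0723]
 [0.5314 0.0914 0.0788]
 [0.5242 0.0683 0.0871]
 [0.5287 0.0839 0.0902]
 [0.5267 0.0848 0.091 ]
 [0.5263 0.0689 0.092 ]]
[0.5303 0.068  0.0724] [ 0.064  -0.0763  1.612  -0.      1.6048  0.1706]
```

Depth puts the visible fingertips near z ≈ 0.117, although the TCP reads 0.071. A closing test here will settle which is right: it either grips the wing or closes on air above it.

Call:
carry_out(slide=[[0, 0, 0], [0, 0, 0], [0, 0, 0], [0, 0, 0], [0, 0, 0], [0, 0, 0]], angular=[[0, 0, 0], [0, 0, 0], [0, 0, 0], [0, 0, 0], [0, 0, 0], [0, 0, 0]], grip=[0.3, 0, 0, 0, 0, 0], squeeze=30)

```text
clock: 3.38
tcp_pos: [0.5299, 0.068, 0.0716]
tool_rot: [0.744, 0.668, -0.0, -0.0]
wrist_force: [0.0, 0.2, -0.2]
gripper_width: -0.002
gripper_force: 0.0
```

```bash
python3 go.py; python3 - <<'E'
from h import *; from bench import eyes
a=eyes.grab_frame("side")["color"][150:260,220:350]
cv2.imwrite("pics/k3.png",cv2.resize(a,(650,550),interpolation=cv2.INTER_CUBIC))
E
```

```text
t 3.38 tcp [0.5299 0.068  0.0716] yaw -6.10 z [-1.e-04 -0.e+00 -1.e+00] F [ 0.01  0.17 -0.24] w -0.002 gf 0.0 q [ 0.06 -0.08  1.61 -0.    1.6   0.17]
```

View pics/k3.png

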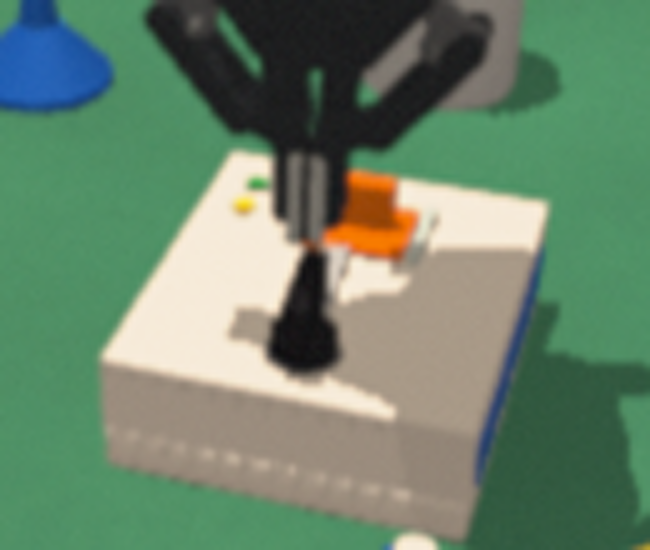

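The fingers shut fully above the wing, with their ends at crop (308,242). So the real finger ends lie well above the reported TCP, and I measure by how much.

```bash
python3 - <<'E'
from h import *; from bench import eyes,readout
np.set_printoptions(precision=4,suppress=True)
S=eyes.grab_frame("side"); z=S["z_map"]
k=np.zeros(z.shape,np.uint8); k[178:202,272:292]=1
P=cloud(S,k); v,u=np.nonzero(k)
P=cloud(S,k); m=(P[:,1]>.05)&(P[:,2]>.094); P=P[m]; print(len(P)); q=P[P[:,2]<.125]
h=np.arange(.094,.15,.004)
for a in h:
    r=P[(P[:,2]>=a)&(P[:,2]<a+.004)]
    if len(r): print(round(a,3),len(r),r.min(0),r.max(0),r.mean(0))
E
```

```text
282
0.11 5 [0.5244 0.0753 0.1115] [0.5358 0.0784 0.1139] [0.5304 0.0767 0.1127]
0.114 17 [0.519  0.0723 0.1144] [0.5421 0.0796 0.1178] [0.5311 0.0771 0.116 ]
0.118 24 [0.5191 0.072  0.1182] [0.5441 0.0789 0.122 ] [0.5297 0.0763 0.12  ]
0.122 30 [0.5162 0.0658 0.122 ] [0.5441 0.0799 0.1256] [0.5297 0.0755 0.1239]
0.126 28 [0.5163 0.0666 0.1262] [0.5442 0.0797 0.1299] [0.5289 0.0761 0.1281]
0.13 26 [0.5164 0.0673 0.1304] [0.5439 0.0806 0.1339] [0.5301 0.0753 0.1318]
0.134 31 [0.5164 0.0703 0.134 ] [0.5426 0.0796 0.1379] [0.5286 0.0765 0.1359]
0.138 28 [0.5165 0.0658 0.1381] [0.5425 0.0801 0.142 ] [0.5286 0.075  0.1401]
0.142 28 [0.5182 0.0721 0.142 ] [0.5426 0.0812 0.1459] [0.5305 0.0762 0.144 ]
0.146 26 [0.5165 0.066  0.1466] [0.5446 0.0809 0.15  ] [0.5311 0.0751 0.1481]
```

Actual finger ends are at reported z + ~0.040 (0.111 vs 0.0716), while x and y agree within 2–3 mm. From here on I add that 40 mm offset. Next: open, descend 40 mm, close on the wing.

Call:
carry_out(slide=[[0.0075, 0, 0], [0.0075, 0, 0], [0.0075, 0, 0], [0.0075, 0, 0.03], [0.0075, 0, 0.06], [0.0075, 0, 0.08], [0.0075, 0, 0.1], [0.0075, 0, 0.1], [0.0075, 0, 0.1], [0.0075, 0, 0.1], [0.0075, 0, 0.1], [0.0075, 0, 0.1]], angular=[[0, 0, 0], [0, 0, 0], [0, 0, 0], [0, 0, 0], [0, 0, 0], [0, 0, 0], [0, 0, 0], [0, 0, 0], [0, 0, 0], [0, 0, 0], [0, 0, 0], [0, 0, 0]], grip=[0.5, 0.5, 0.5, 0.5, 0.5, 0.5, 0.5, 0.5, 0, 0, 0, 0], squeeze=40)

```text
clock: 4.97
tcp_pos: [0.5304, 0.0711, 0.0324]
tool_rot: [0.744, 0.668, 0.0, 0.0]
wrist_force: [-3.1, 0.2, 4.5]
gripper_width: 0.128
gripper_force: 41.3
```

```bash
python3 go.py
```

```text
t 4.97 tcp [0.5304 0.0711 0.0324] yaw -6.10 z [ 7.e-04  1.e-04 -1.e+00] F [-3.08  0.18  4.48] w 0.128 gf 41.3 q [ 0.07 -0.06  1.66  0.    1.53  0.18]
```

Call:
carry_out(slide=[[0, 0, 0], [0, 0, 0], [0, 0, 0], [0, 0, 0], [0, 0, 0], [0, 0, 0], [0, 0, 0], [0, 0, 0], [0, 0, 0], [0, 0, 0], [0, 0, 0], [0, 0, 0]], angular=[[0, 0, 0.023], [0, 0, 0.046], [0, 0, 0.069], [0, 0, 0.092], [0, 0, 0.115], [0, 0, 0.138], [0, 0, 0.161], [0, 0, 0.184], [0, 0, 0.207], [0, 0, 0.23], [0, 0, 0.248], [0, 0, 0.248]], grip=[0, 0, 0, 0, 0, 0, 0, 0, 0, 0, 0, 0])

```text
clock: 6.48
tcp_pos: [0.5303, 0.0711, 0.0324]
tool_rot: [0.999, -0.047, 0.0, -0.0]
wrist_force: [-3.7, 1.0, 5.3]
gripper_width: 0.128
gripper_force: 41.4
```

```bash
python3 go.py 0.514 -0.022 0.1 -99.5
```

```text
t 6.47 tcp [0.5303 0.0711 0.0324] yaw -95.34 z [ 5.e-04  1.e-04 -1.e+00] F [-3.71  0.98  5.25] w 0.128 gf 41.4 q [ 0.07 -0.06  1.66  0.    1.53  1.73]
slide [-0.0189  0.2356 -0.1691] ang [-0.     -0.0001  0.0115]
```

The knob turned with the grip held: yaw went from −6° to −95.3°, so the joint is about 1.5 rad. Release, lift, and go over the guard tab.

Call:
carry_out(slide=[[0, 0, 0], [0, 0, 0], [0, 0, -0.08], [0, 0, -0.17], [-0.0189, 0.12, -0.17], [-0.0189, 0.2356, -0.17], [-0.0189, 0.2356, -0.17], [-0.0189, 0.2356, -0.17]], angular=[[0, 0, 0], [0, 0, 0], [0, 0, 0], [0, 0, 0], [0, 0, 0.0115], [0, 0, 0.0115], [0, 0, 0.0115], [0, 0, 0.0115]], grip=[0.5, 0.5, 0.5, 0.5, 0.5, 0.5, 0.5, 0.5])

```text
clock: 7.48
tcp_pos: [0.5139, -0.0218, 0.0994]
tool_rot: [0.997, -0.083, -0.0, -0.0]
wrist_force: [-0.6, 0.2, 0.2]
gripper_width: 0.502
gripper_force: 0.0
```

```bash
python3 go.py 0.514 -0.022 0.025 -99.5; python3 - <<'E'
from h import *; from bench import eyes
a=eyes.grab_frame("side")["color"][130:260,210:350]
cv2.imwrite("pics/g1.png",cv2.resize(a,(630,585),interpolation=cv2.INTER_CUBIC))
E
```

```text
t 7.47 tcp [ 0.5139 -0.0218  0.0994] yaw -99.53 z [-2.e-04  6.e-04 -1.e+00] F [-0.56  0.18  0.2 ] w 0.502 gf 0.0 q [-0.11 -0.14  1.62  0.    1.66  1.63]
slide [0.0004 0.0006 0.186 ] ang [-0.0001  0.     -0.0001]
```

View pics/g1.png

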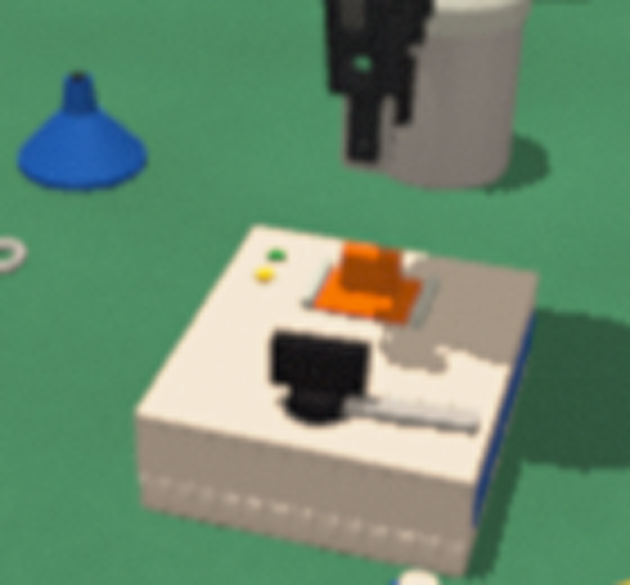

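The knob wing now lies along the unit's x, with the tongue pointing to −x (right in the picture) and the tab free at crop (372,265). Descend and grip the tab.

Call:
carry_out(slide=[[0, 0, 0.06], [0, 0, 0.11], [0, 0, 0.15], [0, 0, 0.17], [0, 0, 0.184], [0, 0, 0.184], [0, 0, 0.184], [0, 0, 0.184], [0, 0, 0.184], [0, 0, 0.184]], angular=[[0, 0, 0], [0, 0, 0], [0, 0, 0], [0, 0, 0], [0, 0, 0], [0, 0, 0], [0, 0, 0], [0, 0, 0], [0, 0, 0], [0, 0, 0]], grip=[0.5, 0.5, 0.5, 0.5, 0.5, 0.5, 0, 0, 0, 0], squeeze=30)

```text
clock: 8.78
tcp_pos: [0.5143, -0.0221, 0.0269]
tool_rot: [0.997, -0.083, 0.001, -0.0]
wrist_force: [-0.9, 0.6, 3.8]
gripper_width: 0.11
gripper_force: 33.5
```

```bash
python3 go.py 0.5207 0.0184 0.025 -99.5
```

```text
t 8.78 tcp [ 0.5143 -0.0221  0.0269] yaw -99.53 z [ 1.3e-03 -1.0e-04 -1.0e+00] F [-0.88  0.64  3.77] w 0.110 gf 33.5 q [-0.11 -0.11  1.72  0.    1.53  1.63]
slide [-0.001  -0.1025  0.0047] ang [-0.     -0.0002 -0.0001]
```

Call:
carry_out(slide=[[0, -0.015, 0], [0, -0.03, 0], [0, -0.045, 0], [0, -0.06, 0], [0, -0.075, 0], [0, -0.09, 0], [0, -0.1, 0], [0, -0.101, 0], [0, -0.101, 0]], angular=[[0, 0, 0], [0, 0, 0], [0, 0, 0], [0, 0, 0], [0, 0, 0], [0, 0, 0], [0, 0, 0], [0, 0, 0], [0, 0, 0]], grip=[0, 0, 0, 0, 0, 0, 0, 0, 0])

```text
clock: 9.9
tcp_pos: [0.5212, 0.0169, 0.0269]
tool_rot: [0.997, -0.083, 0.001, 0.001]
wrist_force: [-0.4, -3.6, 5.8]
gripper_width: 0.108
gripper_force: 33.8
```

```bash
python3 go.py
```

```text
t 9.90 tcp [0.5212 0.0169 0.0269] yaw -99.55 z [ 0.0016 -0.0021 -1.    ] F [-0.4  -3.6   5.84] w 0.108 gf 33.8 q [-0.03 -0.09  1.71 -0.    1.52  1.71]
```

The guard moved 39.6 mm and sits against its stop (3.6 N). Release, lift, and move above the stylus.

Call:
carry_out(slide=[[0, 0, 0], [0, 0, 0], [0, 0, -0.1], [0, 0, -0.2], [0, 0, -0.29], [-0.05, -0.14, -0.29], [-0.1, -0.28, -0.29], [-0.15, -0.42, -0.29], [-0.196, -0.568, -0.29], [-0.196, -0.568, -0.29], [-0.196, -0.568, -0.29]], angular=[[0, 0, 0], [0, 0, 0], [0, 0, 0], [0, 0, 0], [0, 0, 0], [0, 0, -0.02], [0, 0, -0.04], [0, 0, -0.0614], [0, 0, -0.0614], [0, 0, -0.0614], [0, 0, -0.0614]], grip=[0.5, 0.5, 0.5, 0.5, 0.5, 0.5, 0.5, 0.5, 0.5, 0.5, 0.5])

```text
clock: 11.28
tcp_pos: [0.4805, 0.2548, 0.1415]
tool_rot: [0.994, 0.11, -0.001, 0.0]
wrist_force: [-0.8, -0.2, 0.0]
gripper_width: 0.498
gripper_force: 0.0
```

```bash
python3 go.py 0.4815 0.254 0.042 -77.4; python3 - <<'E'
from h import *; from bench import eyes; import pickle
np.set_printoptions(precision=4,suppress=True)
T=eyes.grab_frame("top"); S=eyes.grab_frame("side"); pickle.dump([T,S],open("f1.pkl","wb"))
r=lambda f,b:cv2.resize(f["color"][b[1]:b[3],b[0]:b[2]],(400,400),interpolation=cv2.INTER_CUBIC)
cv2.imwrite("pics/s1.png",np.hstack([r(T,(205,175,295,265)),r(S,(230,170,350,290))]))
b=(205,175,295,255)
for n,f,b in(("T",T,(230,180,295,250)),("S",S,(255,175,320,240))):
    k,c=mask(f,(0,140,90),(8,255,255),b); k2,c2=mask(f,(3,150,100),(18,255,255),b); print(n,"red?",cen(k),k.sum()/255,"orange",cen(k2),k2.sum()/255)
print("proj aperture", proj(T,[[.5143,-.0236,.055],[.5143,-.0236,.033]]),proj(S,[[.5143,-.0236,.055],[.5143,-.0236,.033]]))
E
```

```text
t 11.28 tcp [0.4805 0.2548 0.1415] yaw -77.36 z [-1.e-03 -9.e-04 -1.e+00] F [-0.85 -0.17  0.01] w 0.498 gf 0.0 q [ 0.43 -0.06  1.48 -0.    1.73  1.78]
slide [0.0023 0.0022 0.2486] ang [0.0001 0.0002 0.0001]
T red? [263.7368 217.6316] 19.0 orange [249.1053 214.5344] 247.0
S red? [296. 208.] 1.0 orange [287.4877 200.3547] 203.0
proj aperture [[263.5041 216.6408]
 [263.4369 216.8792]] [[291.6445 195.5031]
 [291.184  203.7718]]
```

View pics/s1.png

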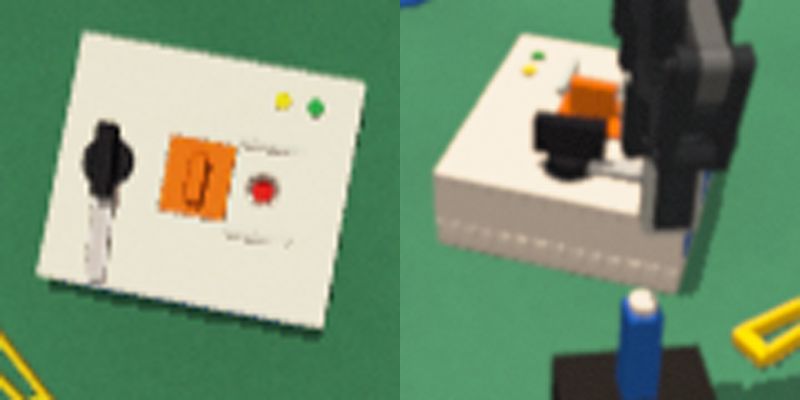

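The top view shows the guard fully open and the red button uncovered at crop (262,190), i.e. px (263.7,217.6). That matches the projected aperture to within 2 mm. Now descend on the stylus and grip.

Call:
carry_out(slide=[[0.0023, 0.0, 0.1], [0.0023, 0.0, 0.18], [0.0023, 0.0, 0.22], [0.0023, 0.0, 0.25], [0.0023, 0.0, 0.25], [0.0023, 0.0, 0.25], [0.0023, 0.0, 0.25], [0.0023, 0.0, 0.25], [0.0023, 0.0, 0.25]], angular=[[0, 0, 0], [0, 0, 0], [0, 0, 0], [0, 0, 0], [0, 0, 0], [0, 0, 0], [0, 0, 0], [0, 0, 0], [0, 0, 0]], grip=[0.5, 0.5, 0.5, 0.5, 0.5, 0, 0, 0, 0], squeeze=60)

```text
clock: 12.5
tcp_pos: [0.4825, 0.2554, 0.0436]
tool_rot: [0.994, 0.11, 0.001, -0.0]
wrist_force: [0.1, -0.8, 6.2]
gripper_width: 0.177
gripper_force: 58.6
```

```bash
python3 go.py
```

```text
t 12.50 tcp [0.4825 0.2554 0.0436] yaw -77.41 z [ 0.0024  0.001  -1.    ] F [ 0.12 -0.82  6.19] w 0.177 gf 58.6 q [ 0.42 -0.03  1.62 -0.    1.55  1.78]
```

Gripped at width 0.177 (about 15–16 mm). Lift straight out by 120 mm, then carry it over the aperture.

Call:
carry_out(slide=[[0, 0, -0.05], [0, 0, -0.1], [0, 0, -0.16], [0, 0, -0.23], [0, 0, -0.3], [0, 0, -0.3], [-0.02, 0.15, -0.3], [-0.04, 0.3, -0.3], [-0.06, 0.45, -0.3], [-0.07, 0.6, -0.3], [-0.078, 0.698, -0.3], [-0.078, 0.698, -0.3]], angular=[[0, 0, 0], [0, 0, 0], [0, 0, 0], [0, 0, 0], [0, 0, 0], [0, 0, 0], [0, 0, 0], [0, 0, 0], [0, 0, 0], [0, 0, 0], [0, 0, 0], [0, 0, 0]], grip=[0, 0, 0, 0, 0, 0, 0, 0, 0, 0, 0, 0])

```text
clock: 14.0
tcp_pos: [0.5116, -0.0268, 0.1607]
tool_rot: [0.994, 0.107, -0.001, 0.0]
wrist_force: [0.4, 0.6, -0.8]
gripper_width: 0.178
gripper_force: 58.9
```

```bash
python3 go.py 0.513 -0.024 0.1 -77.4; python3 - <<'E'
from h import *; from bench import eyes; import pickle
S=eyes.grab_frame("side"); pickle.dump(S,open("f2.pkl","wb"))
a=S["color"][110:250,220:360]
cv2.imwrite("pics/p1.png",cv2.resize(a,(600,600),interpolation=cv2.INTER_CUBIC))
E
```

```text
t 14.00 tcp [ 0.5116 -0.0268  0.1607] yaw -77.67 z [-2.3e-03 -3.0e-04 -1.0e+00] F [ 0.4   0.61 -0.79] w 0.178 gf 58.9 q [-0.12 -0.15  1.52 -0.    1.77  1.24]
slide [ 0.0054 -0.006   0.1517] ang [-0.      0.0004 -0.0007]
```

View pics/p1.png

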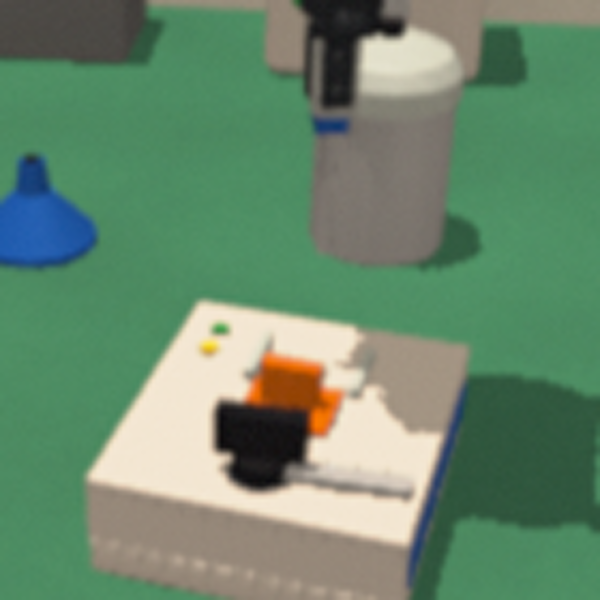

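The stylus is held, with its blue handle bottom at crop (332,125), and its grey shank blends into the canister behind. I locate the shank with the depth map.

```bash
python3 - <<'E'
from h import *; import pickle
np.set_printoptions(precision=4,suppress=True)
S=pickle.load(open("f2.pkl","rb"))
print(proj(S,[[.5116,-.0268,.187],[.5116,-.0268,.122]]))
k=np.zeros((384,512),np.uint8); k[136:175,280:312]=1
P=cloud(S,k); P=P[(P[:,1]>-.07)&(P[:,1]<.03)&(P[:,2]>.1)&(P[:,2]<.2)]
for a in np.arange(.1,.2,.008):
    r=P[(P[:,2]>=a)&(P[:,2]<a+.008)]
    if len(r): print(round(a,3),len(r),r.mean(0),r[:,0].min(),r[:,0].max())
T,_=pickle.load(open("f1.pkl","rb"))
k,c=mask(T,(0,140,90),(8,255,255),(255,208,273,227)); print("button",onplane(T,cen(k),.033))
v,u=np.nonzero(cv2.inRange(T["color"][208:228,253:275],(0,0,0),(150,150,255))); print("hole",onplane(T,[[u.mean()+253,v.mean()+208]],.045),len(u))
E
```

```text
[[296.1746 139.685 ]
 [294.5141 168.1307]]
0.116 3 [ 0.5106 -0.0257  0.1229] 0.5084801551486152 0.5126487413610322
0.124 9 [ 0.5108 -0.0247  0.1282] 0.5085368866184492 0.5129185074881235
0.132 9 [ 0.5111 -0.0248  0.1352] 0.5089223085078882 0.5134111197818537
0.14 16 [ 0.511  -0.0254  0.1441] 0.5075801695191143 0.5140344698392759
0.148 10 [ 0.511  -0.0255  0.1516] 0.5079223594816077 0.5142667190405226
0.156 12 [ 0.5104 -0.0248  0.1595] 0.508109705493344 0.5126177785827273
0.164 11 [ 0.5106 -0.025   0.1681] 0.5086090317363655 0.5129310718704554
0.172 11 [ 0.5112 -0.0242  0.1765] 0.5090871949956923 0.5133759818608628
0.18 10 [ 0.511  -0.0253  0.183 ] 0.5076833833032156 0.5137709369869875
0.188 30 [ 0.51   -0.0202  0.1924] 0.5019936222003656 0.5180128057103952
0.196 5 [ 0.5088 -0.0174  0.1977] 0.5002073156210212 0.5138941698249876
button [[ 0.5122 -0.0244  0.033 ]]
hole [[ 0.5176 -0.0084  0.045 ]] 99
```

Shank: vertical, axis ≈ (0.511, −0.028), tip z ≈ 0.122. Aperture ≈ (0.513, −0.024). I apply that correction and descend to just above the button.

Call:
carry_out(slide=[[0.006, -0.006, 0], [0.006, -0.006, 0.05], [0.006, -0.006, 0.1], [0.006, -0.006, 0.13], [0.006, -0.006, 0.15], [0.006, -0.006, 0.165], [0.006, -0.006, 0.18], [0.006, -0.006, 0.195], [0.006, -0.006, 0.205], [0.006, -0.006, 0.205]], angular=[[0, 0, 0], [0, 0, 0], [0, 0, 0], [0, 0, 0], [0, 0, 0], [0, 0, 0], [0, 0, 0], [0, 0, 0], [0, 0, 0], [0, 0, 0]], grip=[0, 0, 0, 0, 0, 0, 0, 0, 0, 0])

```text
clock: 15.3
tcp_pos: [0.5138, -0.0214, 0.0797]
tool_rot: [0.994, 0.11, -0.0, -0.0]
wrist_force: [-0.5, 0.4, -1.0]
gripper_width: 0.18
gripper_force: 58.9
```

```bash
python3 go.py 0.513 -0.024 0.065 -77.4
```

```text
t 15.30 tcp [ 0.5138 -0.0214  0.0797] yaw -77.42 z [-5.e-04  0.e+00 -1.e+00] F [-0.54  0.44 -0.97] w 0.180 gf 58.9 q [-0.11 -0.13  1.65 -0.    1.62  1.24]
slide [-0.0032  0.0058  0.0369] ang [-0.      0.0001 -0.0001]
```

No contact force, and the tip is inside the shaft at about 41 mm. Now press in small steps.

Call:
carry_out(slide=[[-0.001, 0.003, 0.01], [-0.001, 0.003, 0.018], [-0.001, 0.003, 0.024], [-0.001, 0.003, 0.03], [-0.001, 0.003, 0.034], [-0.001, 0.003, 0.037], [-0.001, 0.003, 0.037]], angular=[[0, 0, 0], [0, 0, 0], [0, 0, 0], [0, 0, 0], [0, 0, 0], [0, 0, 0], [0, 0, 0]], grip=[0, 0, 0, 0, 0, 0, 0])

```text
clock: 16.18
tcp_pos: [0.5139, -0.0227, 0.0657]
tool_rot: [0.994, 0.11, 0.0, 0.0]
wrist_force: [-0.7, -0.9, 5.6]
gripper_width: 0.179
gripper_force: 59.3
```

```bash
python3 go.py
```

```text
t 16.18 tcp [ 0.5139 -0.0227  0.0657] yaw -77.42 z [ 6.e-04 -1.e-04 -1.e+00] F [-0.72 -0.92  5.61] w 0.179 gf 59.3 q [-0.11 -0.13  1.67 -0.    1.6   1.24]
```

The force rises as it should for the sprung button. I press a little further to seat it firmly.

Call:
carry_out(slide=[[0, 0, 0.003], [0, 0, 0.006], [0, 0, 0.006], [0, 0, 0.006]], angular=[[0, 0, 0], [0, 0, 0], [0, 0, 0], [0, 0, 0]], grip=[0, 0, 0, 0])

```text
clock: 16.68
tcp_pos: [0.5143, -0.0227, 0.0653]
tool_rot: [0.994, 0.11, 0.001, 0.0]
wrist_force: [-4.3, 1.5, 13.2]
gripper_width: 0.179
gripper_force: 60.8
```

```bash
python3 go.py
```

```text
t 16.68 tcp [ 0.5143 -0.0227  0.0653] yaw -77.41 z [ 2.2e-03 -2.0e-04 -1.0e+00] F [-4.34  1.52 13.15] w 0.179 gf 60.8 q [-0.11 -0.13  1.67  0.    1.59  1.24]
```

The tool barely moved (0.4 mm for 2.4 mm commanded) and the force is 13 N with the tip at about 27 mm, so the button is at its bottom stop. Handing in.

```bash
python3 -c "
from bench import workorder
print(workorder.hand_in())"
```

```text
the job is handed in; nothing more can be done
None
```

Job handed in at 16.7 s, verdict not shown: by the readings, the knob is at about 1.5 rad, the guard is open 39.6 mm, and the gripped stylus holds the red button at its stop with about 13 N.

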